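# Lock a label roll onto the rewinder with its square spindle

### The job

Take the square spindle out of its wooden stand and put it down through the core of the label roll on the rewinder. Feel gently for the square hole in the drive hub, turning the spindle under light pressure (never more than about 3 kg) until it drops in, and seat it fully home with its flange down on the roll; then let go. Leave the other things on the bench alone.

Things in the scene. Friction and masses are not known exactly. Their poses are not given: they have to be found in the camera images.
- spindle_grip (a point): Centre of the spindle's upright black bar grip: 40 mm long (own x), 12 mm thick (own y), 48 mm tall, so 24 mm of grip lies above and below. Spindle: loose, 0.25 to 0.5 kg, 114 mm tall, standing in the stand; own z runs up along it. This point is 90 mm above its tip. The shank's four flats face own x and y, square with the bar.
- spindle_tip (a point): Centre of the spindle's lower end (same axes as the grip). From here up: round steel pilot 21.6 mm diameter, 8 mm long, its end tapered to 15 mm; square steel shank 22 x 22 mm, 52 mm long; round steel flange 64 mm diameter, 6 mm thick (underside 60 mm above this point); then the bar grip.
- stand_hole (a point): Wooden stand, fixed, 80 mm (own x) by 130 mm (own y) by 70 mm tall, with two upright holes. This point is the centre of the mouth, in its top face, of the 34 mm hole in which the spindle hangs by its flange. The hole goes right through and the spindle lifts straight out.
- hub_mouth (a point): Centre of the mouth of the square hole (23.2 mm wide, 42 mm deep, open below) in the rewinder's drive hub, a 33.6 mm square aluminium block with sides parallel to the hole's, top 60 mm above the bench. Own axes: the grey box's; the square is turned from them, anticlockwise from above, by an unreported angle of 11 to 79 degrees. Fully home, the spindle's tip is 32 mm below here.
- rewinder: Label rewinder, fixed: grey box 170 x 170 x 40 mm, origin under its centre, 124 mm turntable (top at 48 mm), hub in its middle. The spindle's pilot enters the hub at any angle; the shank then rests on the rim, tip about 8 mm below the mouth, and drops in within about 3 degrees of a match (every 90). Rigid. The hub is braked: turns only above 0.25 N m.
- roll_top (a point): Centre of the top face of the label roll, loose, 0.3 to 0.55 kg, 110 mm outer diameter, 40 mm tall, open core of 51 mm. It lies flat on the turntable around the hub, with about 1.5 mm of play; its top is 28 mm above the hub mouth. The spindle's flange finally rests on it.
- label_roll: The same label roll; origin at the centre of its underside.
- spindle: The same spindle; origin at its tip.
- clipboard: Bystander: teal storage clipboard with a sheet and a steel clip, 235 x 170 mm, 36 mm tall, origin at the centre of its underside.
- carton: Bystander: closed small carton 120 x 160 x 90 mm, origin at the centre of its underside.
- spare_core: Bystander: empty cardboard core, 60 mm diameter, 50 mm tall, origin at the centre of its underside.
Things that resemble listed ones, but are neither listed nor needed, are in the scene too. What is shaped like the spindle but orange is not meant.

How it is judged:
On the way, in this order (a step that is already met when the one before it is completed fails the run):
1. the spindle is lifted out of the stand (height (world z) of spindle_tip above 0.075 m), for 0.1 s.
2. the spindle's pilot is in the hub's hole (z of spindle_tip in the frame of hub_mouth below -0.004 m and horizontal distance between spindle_tip and hub_mouth below 0.005 m), for 0.1 s.
At the end, for the whole second after the job is handed in: The spindle stands upright (within 3.4 degrees) in the hub's hole, its tip at least 29 mm below the hub mouth (fully home is 32) and within 4 mm of its axis, the roll still flat around the hub (its top within 3 mm of its height, within 6 mm of the axis), the spindle released and at rest (z of spindle_tip in the frame of hub_mouth below -0.029 m and horizontal distance between spindle_tip and hub_mouth below 0.004 m and angle between spindle_tip's own z axis and vertical below 0.06 rad and z of roll_top in the frame of hub_mouth below 0.031 m and horizontal distance between roll_top and hub_mouth below 0.006 m and linear speed of spindle below 0.02 m/s); the robot touches nothing.
It fails at once if the spindle is pressed on the rewinder with more than 30 N (contact force between spindle and rewinder above 30 N).
It fails at once if the spindle is pressed on the roll with more than 30 N (contact force between spindle and label_roll above 30 N).
It fails at once if the clipboard is shifted by more than 20 mm (distance of clipboard from where it was at the start of the episode above 0.02 m).
It fails at once if the carton is shifted by more than 20 mm (distance of carton from where it was at the start of the episode above 0.02 m).
It fails at once if the spare core is shifted by more than 20 mm (distance of spare_core from where it was at the start of the episode above 0.02 m).
It also fails if it takes over 64 s, if anything falls off the work surface, if the arm or the gripper's body presses on something with over 40 N, if the wrist force passes 120 N, or if a joint passes its speed limit or range.

### The arm

A 6-joint arm with a two-finger parallel gripper is mounted at the origin on the work surface. World frame = base frame: x ahead of the robot, y to its left, z up, the work surface at z = 0. Lengths are in m, angles in rad, forces in N, time in s.
With the tool pointing down it reaches from about 0.3 to 0.875 m from the base axis. Payload 6.4 kg.
Tool frame: the origin (TCP) lies at the very end of the fingers, on their centre line; the grasp point (between the pads) lies bot.tcp_to_grasp behind it (bot.tcp_to_grasp is the distance from the TCP to the grasp point, in m); z points along the fingers, x is the direction in which the jaws open and shut, and the axes are right-handed (so a half turn about z gives the same grasp; the last joint's range is limited). The gripper opens to 88 mm and grips with 3 to 60 N. Pads are 18 mm wide; open, the fingers measure 123 mm over their backs; the gripper's body (75 mm by 187 mm) begins 45 mm behind the grasp point.
Start: joints at [1.14, 0.181, 1.607, -0, 1.354, -0.206], TCP at [0.128, 0.561, 0.239] pointing down, gripper open.
Joint ranges: [-2.99, 2.99], [-0.89, 2.07], [0.3, 2.58], [-1.14, 4.28], [0, 2.63], [-3.12, 3.12]. Speed limits (rad/s): [2.57, 2.57, 3.01, 3.14, 3.14, 3.14].

### API

Orientations are given as [roll, pitch, yaw] about the fixed x, y, z axes, in that order (R = Rz(yaw) Ry(pitch) Rx(roll)).
In Python, from station import bot gives the robot as it stands. The module is installed in compiled form; this text tells all that it offers.
- The arm moves only by the shell command python3 -m handwheel 'ROWS' [FORCE]. ROWS is JSON, a list of rows, each a list of 5 numbers: the shift along the tool's x, y, z in mm, then the turn about the tool's z in degrees, then the opening, from 0 (shut) to 1 (fully open). A call has 1 to 20 rows; each row is the pose to reach, as a shift and turn from the pose commanded when the call began, along the tool's axes at that moment; what a row does not reach only later rows make up. A row lasts 1/10 s, in which the tool goes at most 50 mm and 8.59 degrees, less where a joint would pass 70% of its speed; a pose out of reach is approached as far as the arm can. A call with a gripper value outside its range is refused whole. The fingers move at their own pace and stop on an object; FORCE is the grip in N (left out, the last holds). Time passes only in rows, so rows that repeat a pose let the fingers close. It gives the time, the measured TCP pose, the force and the opening at its end, in the units of the state.
- bot.observe(): the state, without advancing time (a new reading comes with each control period).
- bot.grab_frame(name): name is "scene" or "top" or "wrist"; returns a dict with "image" (384x512x3 uint8, red, green, blue), "depth" (384x512 float32, m along the optical axis (not along the pixel's ray), 0 where there is no reading), "fx", "fy", "cx", "cy" (pixels), "T" (4x4, takes a point from camera to world coordinates). Camera axes: x right, y down, z forward; pixel columns grow to the right and rows downward; lengths in m; the calibration is good to about 2 mm. A picture is of the moment at which its call begins.
- bot.job_done(): hands the job in, once; it reports no verdict.
The state is a dict: "time": time; "joints": joint angles; "dq": joint speeds; "tau": joint torques, N m; "tcp_pos": TCP position; "eef_rot": TCP orientation; "force": force on the tool from outside, world axes, zero at the start; "wrist_torque": the same for the moment, N m; "opening": opening from 0.0 (shut) to 1.0 (fully open).
Only numpy, scipy, OpenCV 4.12 (cv2) and the standard library are available. Lean on these libraries where they do the work, as an engineer would, in place of code of your own. Each camera call takes 0.05 s, during which the arm holds its last target.

## Working session

There is one attempt and no reset: what is moved stays moved. The work goes in short steps, Python scripts to look and compute and a shell command to move; the robot and the scene stay as the last step left them, time stands still between calls to the robot, and variables do not carry over. Pictures are saved under pics/ and viewed, and the job is handed in when it is done.

```bash
mkdir -p pics; python3 - <<'E'
from station import bot
import cv2,numpy as np
s=bot.observe();print({k:np.round(v,3).tolist() for k,v in s.items()},bot.tcp_to_grasp)
for n in("scene","top","wrist"):
    f=bot.grab_frame(n);np.savez(f"pics/{n}0.npz",**f)
    cv2.imwrite(f"pics/{n}0.png",f["image"][:,:,::-1]);print(n,f["fx"],f["cx"],f["cy"],np.round(f["T"],3).tolist())
E
```

```text
{'time': 0.0, 'joints': [1.14, 0.182, 1.608, -0.0, 1.354, -0.206], 'dq': [-0.0, 0.001, -0.001, 0.001, 0.001, 0.001], 'tau': [-0.0, -43.386, -34.185, 0.07, 0.038, -0.0], 'tcp_pos': [0.128, 0.56, 0.238], 'eef_rot': [-3.141, 0.002, 1.346], 'force': [0.142, 0.334, -0.418], 'wrist_torque': [-0.036, -0.006, 0.034], 'opening': 1.001} 0.0187
scene 475.06185974208034 255.723482333315 196.0264015169484 [[0.622, 0.537, -0.569, 1.415], [0.783, -0.423, 0.456, -0.725], [0.004, -0.729, -0.684, 1.198], [0.0, 0.0, 0.0, 1.0]]
top 424.4336546814308 258.8095289404345 191.653576915338 [[-0.03, -0.996, 0.083, 0.39], [-0.999, 0.029, -0.014, 0.003], [0.012, -0.083, -0.996, 1.529], [0.0, 0.0, 0.0, 1.0]]
wrist 332.1232809497085 254.89757539078872 194.06270152960798 [[0.222, 0.943, 0.248, 0.065], [0.975, -0.215, -0.059, 0.575], [-0.002, 0.254, -0.967, 0.383], [0.0, 0.0, 0.0, 1.0]]
```

View pics/top0.png

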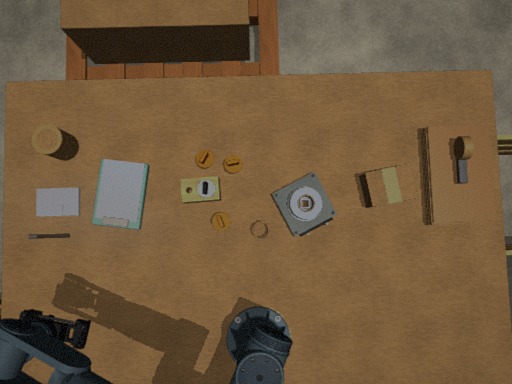

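View pics/scene0.png

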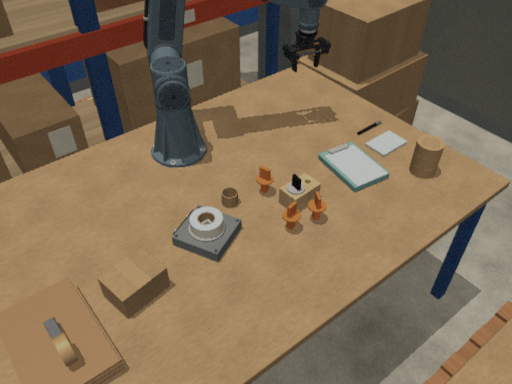

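View pics/wrist0.png

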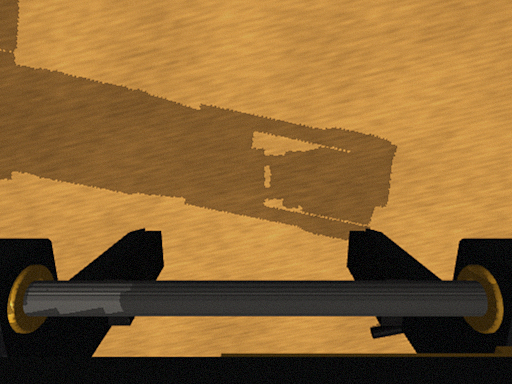

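The top view shows the stand with the black-gripped spindle near pixel (206,188) and the rewinder with its roll near (304,204). There are three orange lookalikes around the stand, and the spare core is at (259,229). Next I measure.

```bash
cat > h.py <<'E'
import numpy as np,cv2
def load(n): return dict(np.load(f"pics/{n}.npz"))
def ray(f,u,v,z):
    T=f["T"];d=T[:3,:3]@np.array([(u-f["cx"])/f["fx"],(v-f["cy"])/f["fy"],1.]);o=T[:3,3]
    return o+d*(z-o[2])/d[2]
def cloud(f):
    v,u=np.mgrid[:384,:512];d=f["depth"]
    P=np.stack([(u-f["cx"])/f["fx"]*d,(v-f["cy"])/f["fy"]*d,d],-1)@f["T"][:3,:3].T+f["T"][:3,3]
    return P
E
python3 - <<'E'
from h import *
f=load("top0");P=cloud(f)
im=f["image"]
cv2.imwrite("pics/tz.png",cv2.resize(im[140:260,170:350,::-1],None,fx=4.4,fy=4.4,interpolation=cv2.INTER_CUBIC))
g=load("scene0")["image"];cv2.imwrite("pics/sz.png",cv2.resize(g[150:260,160:340,::-1],None,fx=4.4,fy=4.4,interpolation=cv2.INTER_CUBIC))
hsv=cv2.cvtColor(im,cv2.COLOR_RGB2HSV)
# dark bar grip near (206,188)
m=np.zeros(im.shape[:2],np.uint8);m[176:204,194:220]=(im[176:204,194:220].max(-1)<50)
n,l,st,c=cv2.connectedComponentsWithStats(m);print(st,c)
print(im[184:194,198:216].max(-1))
print(np.round(P[184:194,198:216,2]*1000).astype(int))
E
```

```text
[[     0      0    512    384 196556]
 [   203    182      5     12     52]] [[255.51340076 191.50111927]
 [204.84615385 187.26923077]]
[[133 139 138 142 100  46  28  33   9  29 126 142 142 141 138 136 117 125]
 [134 137 140 144 103  42  29  39  23  35 129 141 143 144 139 138 130 133]
 [138 139 141 144 102  46  30  31  16  42 126 146 142 145 143 141 139 139]
 [139 140 145 143  98  36  26  40  17  41 125 147 142 140 142 141 145 124]
 [142 135 139 142  95  36  36  36  11  44 130 145 142 143 144 141 141 120]
 [138 145 148 142  91  31  23  36  12  61 129 146 140 144 139 141 147 132]
 [143 139 145 146  96  30  35  25  24  70 131 143 140 142 143 143 143 135]
 [143 141 143 142  95  32  37  28  20  92 134 144 140 140 145 144 142 139]
 [138 139 143 147  88  33  38  19  23  90 134 141 141 142 141 140 128 131]
 [138 141 144 143  97  50  23  21  27  92 137 141 141 141 142 126 129 132]]
[[  78   73   78   80   82  127  120  127  118   93   75   83   84   76
    76   79   69   77]
 [  76   76   80   80   79  126  126  124  112   85   77   74   77   76
    71   76   76   68]
 [  77   77   77   81   77  123  128  127  118   90   77   75   81   70
    78   71   79   69]
 [  79   81   79   79   75  120  121  126  115   86   80   75   77   74
    80   79   76   74]
 [  81   77   81   80  129  124  120  126  111   87   73   73   78   72
    85   73   77   70]
 [  76   74   76   81  126  126  124  126  108   78   76   73   80   75
    77   70   78   73]
 [  79   76   79   77  123  128  127  125  108   77   77   73 1529   75
    80   80   80   69]
 [  82   76   80   74  121  125  121  130  104   79   71   78   74   77
    82   78   72   68]
 [  82   76   74   79  129  125  120  124  101   81   75   73   77   72
    80   74   75   67]
 [  75   80   78   77   75  116  115  114  102   81   73   77   71   77
    79   76   76   74]]
```

View pics/tz.png

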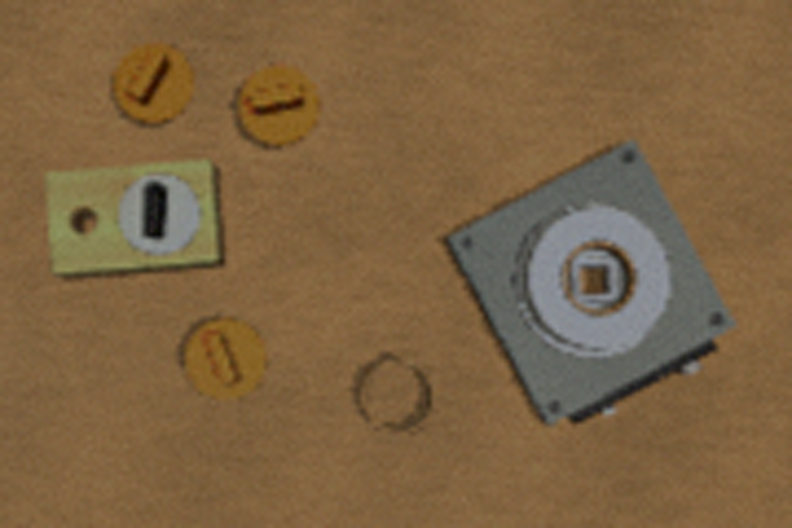

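View pics/sz.png

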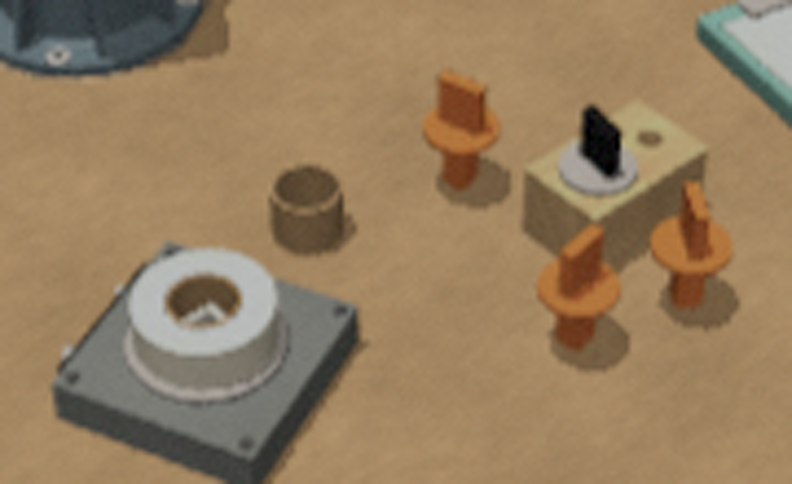

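```bash
python3 - <<'E'
from h import *
f=load("top0");im=f["image"];P=cloud(f)
# grip top face: depth band in box
b=(slice(176,204),slice(194,220))
p=P[b].reshape(-1,3);p=p[(p[:,2]>.112)&(p[:,2]<.135)]
print("grip top med",np.median(p,0),(p.min(0)+p.max(0))/2,len(p), cv2.minAreaRect((p[:,:2]*1000).astype(np.float32)))
# stand
hsv=cv2.cvtColor(im,cv2.COLOR_RGB2HSV)
def rect(mask,z,name):
    c=max(cv2.findContours(mask.astype(np.uint8),cv2.RETR_EXTERNAL,cv2.CHAIN_APPROX_NONE)[0],key=cv2.contourArea)
    w=np.array([ray(f,u,v,z)[:2]*1000 for u,v in c[:,0]],np.float32);print(name,cv2.minAreaRect(w),cv2.minEnclosingCircle(w));return w
def roi(m,r):
    o=np.zeros_like(m);o[r[0]:r[1],r[2]:r[3]]=m[r[0]:r[1],r[2]:r[3]];return o
rect(roi((P[:,:,2]>.06)&(P[:,:,2]<.09),(170,210,175,225)),.07,"stand")
w=rect(roi((hsv[:,:,1]<40)&(im.min(-1)>100),(172,206,194,220)),.076,"flange");print(cv2.fitEllipse(w))
rect(roi((P[:,:,2]>.025)&(P[:,:,2]<.13),(165,245,265,340)),.04,"rewinder")
w=rect(roi((P[:,:,2]>.07)&(P[:,:,2]<.105),(180,230,280,330)),.088,"roll");print(cv2.fitEllipse(w))
w=rect(roi((hsv[:,:,1]<40)&(im.min(-1)>140),(180,230,280,330)),.088,"rollcol");print(cv2.fitEllipse(w))
cv2.imwrite("pics/hubz.png",cv2.resize(im[180:230,278:330,::-1],None,fx=11,fy=11,interpolation=cv2.INTER_CUBIC))
E
```

```text
grip top med [0.52708679 0.16479722 0.1245764 ] [0.52740762 0.16469589 0.12203541] 49 ((526.947265625, 164.6904296875), (11.3388671875, 39.5610237121582), 83.04977416992188)
stand ((525.969970703125, 186.6788330078125), (81.11001586914062, 130.9626007080078), 2.9832565784454346) ((525.6357421875, 186.53070068359375), 75.80119323730469)
flange ((527.0599975585938, 164.21751403808594), (58.63129806518555, 60.512699127197266), 43.70125198364258) ((526.91015625, 164.0220489501953), 31.517648696899414)
((526.97314453125, 164.42481994628906), (59.13017654418945, 60.327510833740234), 2.3652443885803223)
rewinder ((459.2323303222656, -177.88687133789062), (186.82745361328125, 171.64088439941406), 26.302797317504883) ((465.8008117675781, -175.24050903320312), 118.33554077148438)
roll ((466.7377624511719, -174.26318359375), (105.5865478515625, 109.00508117675781), 43.15976333618164) ((466.83306884765625, -174.16854858398438), 55.349639892578125)
((466.8899841308594, -174.2864990234375), (106.16061401367188, 108.16912841796875), 29.92478370666504)
rollcol ((431.0378112792969, -139.64337158203125), (3.3995208740234375, 3.3929896354675293), 87.87452697753906) ((431.0373229980469, -139.65626525878906), 2.3924877643585205)Traceback (most recent call last):
  File "<stdin>", line 18, in <module>
cv2.error: OpenCV(4.12.0) /io/opencv/modules/imgproc/src/shapedescr.cpp:361: error: (-201:Incorrect size of input array) There should be at least 5 points to fit the ellipse in function 'fitEllipseNoDirect'
```

```bash
cat >> h.py <<'E'
from scipy.spatial.transform import Rotation as R
def go(s,x,y,z,yawdeg=None):
    M=R.from_euler('xyz',s["eef_rot"]).as_matrix()
    d=M.T@(np.array([x,y,z])-s["tcp_pos"])*1000
    yaw=np.degrees(np.arctan2(M[1,0],M[0,0]))
    # turn about tool z (down): positive turn lowers world yaw
    t=0 if yawdeg is None else -((yawdeg-yaw+90)%180-90)
    print("tcp",np.round(s["tcp_pos"],4),"yaw",round(yaw,2),"shift",np.round(d,1),"turn",round(t,2),"F",np.round(s["force"],2),"op",round(s["opening"],3),"t",round(s["time"],2))
E
python3 - <<'E'
from h import *
from station import bot
f=load("top0")
cv2.imwrite("pics/hubz.png",cv2.resize(f["image"][180:230,278:330,::-1],None,fx=11,fy=11,interpolation=cv2.INTER_CUBIC))
go(bot.observe(),.527,.1645,.22,83)
E
```

```text
tcp [0.128  0.5602 0.238 ] yaw 77.12 shift [-296.8  477.2   18.3] turn -5.88 F [ 0.56  0.14 -0.12] op 0.999 t 0.15
```

View pics/hubz.png

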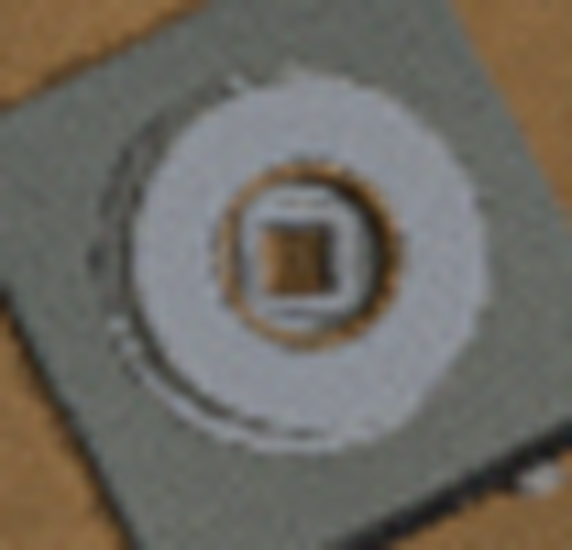

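The roll core and hub hole show clearly, and the square sits roughly aligned with the world axes. I'll move to the first look, above the spindle.

```bash
python3 -m handwheel '[[-25,40,2,-1,1],[-50,80,3,-2,1],[-75,120,5,-3,1],[-100,160,6,-4,1],[-125,200,8,-5,1],[-150,240,9,-6,1],[-175,280,11,-6,1],[-200,320,12,-6,1],[-225,360,14,-6,1],[-250,400,15,-6,1],[-275,440,17,-6,1],[-297,477,18,-6,1],[-297,477,18,-6,1],[-297,477,18,-6,1],[-297,477,18,-6,1]]'
python3 - <<'E'
from h import *
from station import bot
f=bot.grab_frame("wrist");np.savez("pics/w1.npz",**f);cv2.imwrite("pics/w1.png",f["image"][:,:,::-1])
go(bot.observe(),.467,-.174,.19,83)
E
```

```text
time: 1.65
tcp_pos: [0.526, 0.1655, 0.2204]
eef_rot: [-3.14, -0.0, 1.451]
force: [0.4, 0.3, 0.1]
opening: 0.999
tcp [0.5259 0.1658 0.2205] yaw 83.2 shift [-344.3  -18.2   30.5] turn 0.2 F [-0.45  1.39 -0.09] op 0.998 t 1.7
```

View pics/w1.png

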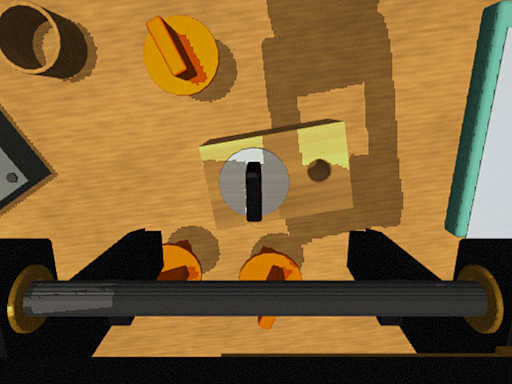

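The wrist view shows the bar at about (254,190), nearly vertical in the image, so the jaws are already almost square to it. The hub look comes next.

```bash
python3 -m handwheel '[[-45,-2,4,0,1],[-90,-5,8,0,1],[-135,-7,12,0,1],[-180,-9,16,0,1],[-225,-12,20,0,1],[-270,-14,24,0,1],[-315,-16,28,0,1],[-344,-18,30,0,1],[-344,-18,30,0,1],[-344,-18,30,0,1],[-344,-18,30,0,1]]'
python3 - <<'E'
from h import *
from station import bot
f=bot.grab_frame("wrist");np.savez("pics/w2.npz",**f);cv2.imwrite("pics/w2.png",f["image"][:,:,::-1])
cv2.imwrite("pics/w2z.png",cv2.resize(f["image"][120:260,180:330,::-1],None,fx=4.2,fy=4.2,interpolation=cv2.INTER_CUBIC))
go(bot.observe(),.467,-.174,.19,83)
f=load("w1");P=cloud(f);im=f["image"]
p=P[140:230,225:290].reshape(-1,3);q=p[(abs(p[:,2]-.124)<.008)];print(len(q),np.median(q,0),cv2.minAreaRect((q[:,:2]*1000).astype(np.float32)))
m=np.zeros((384,512),np.uint8);m[155:230,238:275]=im[155:230,238:275].max(-1)<45
c=max(cv2.findContours(m,0,1)[0],key=cv2.contourArea);print(cv2.minAreaRect(c),cv2.boundingRect(c))
E
```

```text
time: 2.8
tcp_pos: [0.4681, -0.1729, 0.1909]
eef_rot: [3.141, -0.0, 1.453]
force: [-0.3, 0.3, -0.7]
opening: 0.999
tcp [ 0.4682 -0.1729  0.1909] yaw 83.25 shift [-1.2 -1.   0.9] turn 0.25 F [0.91 0.52 0.16] op 1.001 t 2.85
798 [0.5260927  0.16381294 0.1225103 ] ((526.8677368164062, 163.7213134765625), (11.881000518798828, 39.49367904663086), 84.52760314941406)
((253.50111389160156, 191.03330993652344), (58.33427047729492, 14.858414649963379), 88.09085083007812) (246, 162, 16, 59)
```

View pics/w2.png

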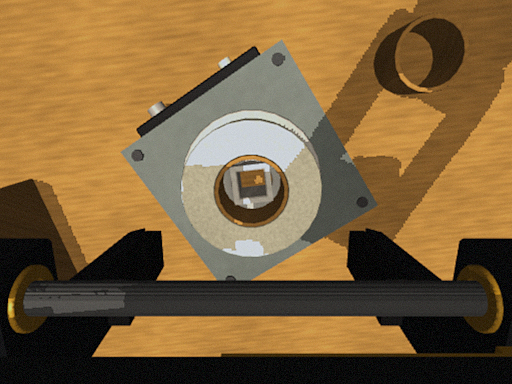

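View pics/w2z.png

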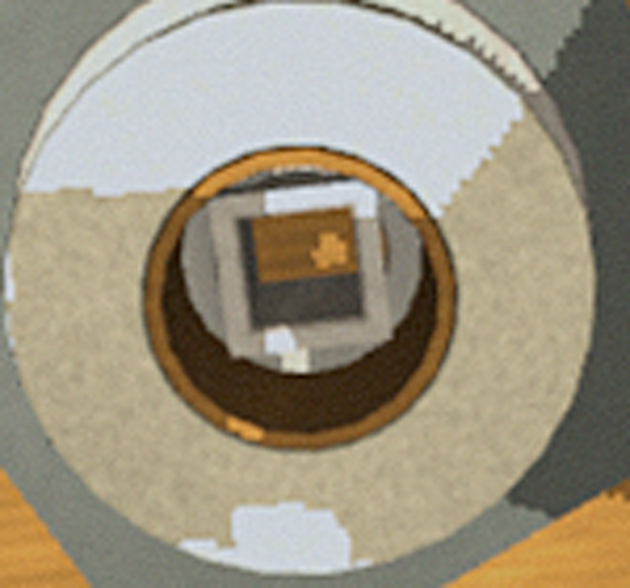

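The hub's square hole is clear in the zoom. Its corners are near (240,218), (353,207), (362,316) and (252,330), which I convert at z=0.060.

```bash
python3 - <<'E'
from h import *
f=load("w2")
un=lambda x,y:((x+.5)/4.2-.5+180,(y+.5)/4.2-.5+120)
for nm,C in(("hole",[(240,218),(353,207),(362,316),(252,330)]),("hub",[(211,207),(375,184),(393,337),(233,355)])):
    W=np.array([ray(f,*un(*c),.06) for c in C])[:,:2]*1000
    e=np.roll(W,-1,0)-W;print(nm,np.round(W.mean(0),1),np.round(np.linalg.norm(e,axis=1),1),np.round(np.degrees(np.arctan2(e[:,1],e[:,0]))%90,1))
P=cloud(f);z=P[:,:,2]
m=(abs(z-.088)<.006).astype(np.uint8);m[300:]=0
c=max(cv2.findContours(m,0,1)[0],key=cv2.contourArea)
w=np.array([ray(f,*q[0],.088)[:2]*1000 for q in c],np.float32);print("roll",cv2.fitEllipse(w),cv2.minEnclosingCircle(w))
# core ring zoom points outer edge of brown
C=[(145,300),(457,295),(300,147),(303,449)]
W=np.array([ray(f,*un(*c),.088)[:2]*1000 for c in C]);print("core",W.round(1).tolist(),(W[0]+W[1])/2,(W[2]+W[3])/2)
t=load("top0")
un2=lambda x,y:((x+.5)/11-.5+278,(y+.5)/11-.5+180)
C=[(265,226),(330,226),(332,292),(267,295)]
W=np.array([ray(t,*un2(*c),.06)[:2]*1000 for c in C]);e=np.roll(W,-1,0)-W;print("top hole",W.mean(0),np.linalg.norm(e,axis=1))
from station import bot
go(bot.observe(),.5268,.1642,.19,84.5)
E
```

```text
hole [ 466.3 -175.8] [22.8 22.7 22.7 23.4] [88.9 88.3  0.8 88.5]
hub [ 467.  -175.7] [33.1 32.  33.1 31.2] [ 1.3  0.5 89.9  0.5]
roll ((466.247802734375, -176.251953125), (107.35565948486328, 107.75389099121094), 73.75527954101562) ((466.3314208984375, -176.09840393066406), 54.37753677368164)
core [[462.5, -204.0], [468.2, -147.2], [437.9, -172.4], [494.6, -178.7]] [ 465.33253239 -175.58144482] [ 466.24478696 -175.57773652]
top hole [ 466.72067564 -175.61821827] [20.54112018 20.84851751 20.54745933 21.79141544]
tcp [ 0.4682 -0.1729  0.1909] yaw 83.25 shift [341.7  18.6   1. ] turn -1.25 F [0.91 0.52 0.16] op 1.001 t 2.85
```

```bash
python3 -m handwheel '[[45,2,0,0,1],[90,5,0,-1,1],[135,7,0,-1,1],[180,9,0,-1,1],[225,12,0,-1,1],[270,14,0,-1,1],[315,17,0,-1,1],[342,19,1,-1,1],[342,19,1,-1,1],[342,19,1,-1,1],[342,19,1,-1,1]]' 25
python3 - <<'E'
from h import *
from station import bot
go(bot.observe(),.5268,.1642,.083,84.5)
E
```

```text
time: 3.95
tcp_pos: [0.5273, 0.1624, 0.1897]
eef_rot: [-3.141, 0.0, 1.469]
force: [0.5, 0.4, 0.1]
opening: 1.001
tcp [0.5273 0.1624 0.1897] yaw 84.14 shift [  1.8  -0.6 106.7] turn -0.36 F [0.47 0.41 0.09] op 1.001 t 3.95
```

```bash
python3 -m handwheel '[[2,-1,35,0,1],[2,-1,65,0,1],[2,-1,90,0,1],[2,-1,105,0,1],[2,-1,106,0,1],[2,-1,106,0,1],[2,-1,106,0,1]]'
python3 - <<'E'
from h import *
from station import bot
go(bot.observe(),.5268,.1642,.083,84.5)
f=bot.grab_frame("wrist");cv2.imwrite("pics/w3.png",f["image"][:,:,::-1])
E
```

```text
time: 4.65
tcp_pos: [0.5281, 0.1645, 0.0853]
eef_rot: [3.139, -0.0, 1.468]
force: [-0.6, 0.0, -0.3]
opening: 0.997
tcp [0.5281 0.1645 0.0853] yaw 84.1 shift [-0.5 -1.3  2.3] turn -0.4 F [-0.58  0.04 -0.3 ] op 0.997 t 4.65
```

View pics/w3.png

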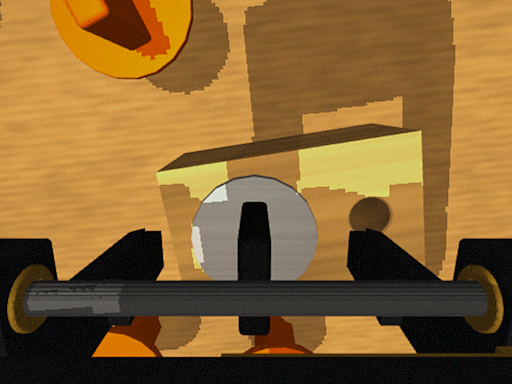

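The bar sits centred between the fingers at x≈254. I close the gripper.

```bash
python3 -m handwheel '[[0,-1,2,0,1],[0,-1,2,0,0.6],[0,-1,2,0,0],[0,-1,2,0,0],[0,-1,2,0,0],[0,-1,2,0,0],[0,-1,2,0,0],[0,-1,2,0,0],[0,-1,2,0,0],[0,-1,2,0,0]]' 25
python3 - <<'E'
from h import *
from station import bot
go(bot.observe(),.4665,-.1756,.195,84.5)
E
```

```text
time: 5.7
tcp_pos: [0.5259, 0.1648, 0.0817]
eef_rot: [-3.142, 0.0, 1.468]
force: [0.3, 0.2, -0.8]
opening: 0.206
tcp [0.5259 0.1648 0.0817] yaw 84.12 shift [-344.7  -24.2 -113.3] turn -0.38 F [ 0.3   0.22 -0.85] op 0.206 t 5.7
```

```bash
python3 -m handwheel '[[0,0,0,0,0],[0,0,0,0,0],[0,0,0,0,0],[0,0,0,0,0],[0,0,0,0,0]]' 25
```

```text
time: 6.2
tcp_pos: [0.5259, 0.1647, 0.0817]
eef_rot: [-3.142, 0.0, 1.468]
force: [0.4, -0.2, 0.8]
opening: 0.133
```

It is gripped at 11.7 mm. I lift it straight out.

```bash
python3 -m handwheel '[[0,0,-10,0,0],[0,0,-30,0,0],[0,0,-60,0,0],[0,0,-90,0,0],[0,0,-115,0,0],[0,0,-115,0,0],[0,0,-115,0,0],[0,0,-115,0,0]]'
python3 - <<'E'
from h import *
from station import bot
go(bot.observe(),.4665,-.1756,.195,84.5)
f=bot.grab_frame("scene");np.savez("pics/s4.npz",**f);cv2.imwrite("pics/s4.png",cv2.resize(f["image"][90:260,180:380,::-1],None,fx=3.5,fy=3.5,interpolation=cv2.INTER_CUBIC))
E
```

```text
time: 7.0
tcp_pos: [0.5246, 0.1647, 0.1947]
eef_rot: [-3.138, 0.001, 1.468]
force: [0.5, 0.4, -3.5]
opening: 0.137
tcp [0.5246 0.1647 0.1947] yaw 84.12 shift [-344.5  -22.9    0. ] turn -0.38 F [ 0.47  0.36 -3.46] op 0.137 t 7.0
```

View pics/s4.png

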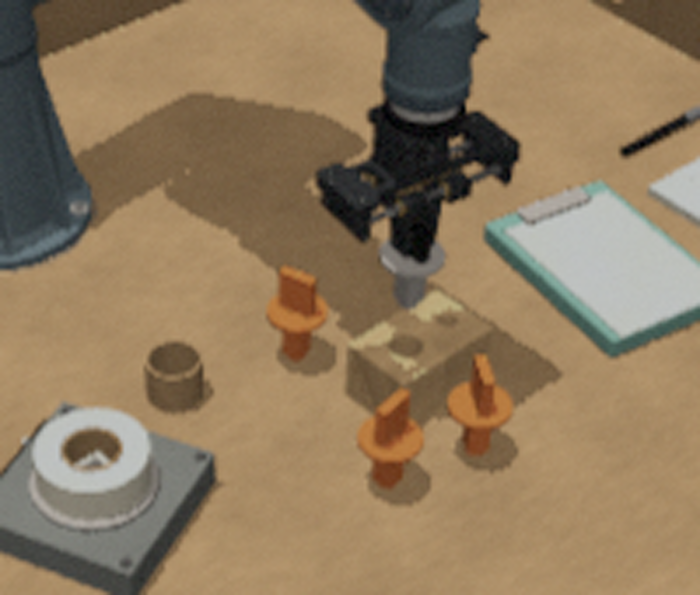

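The scene view shows the spindle hanging upright, clear of the stand, at about 0.35 kg by force. I carry it over the hub.

```bash
python3 -m handwheel '[[-20,-1,0,0,0],[-50,-3,0,0,0],[-85,-5,0,0,0],[-125,-8,0,0,0],[-165,-11,0,0,0],[-205,-14,0,0,0],[-245,-16,0,0,0],[-280,-19,0,0,0],[-310,-21,0,0,0],[-332,-22,0,0,0],[-344,-23,0,0,0],[-344,-23,0,0,0],[-344,-23,0,0,0],[-344,-23,0,0,0]]'
python3 - <<'E'
from h import *
from station import bot
go(bot.observe(),.4656,-.1756,.17,84.5)
f=bot.grab_frame("wrist");np.savez("pics/w5.npz",**f);cv2.imwrite("pics/w5.png",f["image"][:,:,::-1])
f=bot.grab_frame("scene");np.savez("pics/s5.npz",**f);cv2.imwrite("pics/s5.png",cv2.resize(f["image"][120:260,140:310,::-1],None,fx=4,fy=4,interpolation=cv2.INTER_CUBIC))
f=bot.grab_frame("top");np.savez("pics/t5.npz",**f);cv2.imwrite("pics/t5.png",cv2.resize(f["image"][160:250,255:355,::-1],None,fx=6,fy=6,interpolation=cv2.INTER_CUBIC))
E
```

```text
time: 8.45
tcp_pos: [0.4678, -0.1738, 0.1964]
eef_rot: [-3.141, -0.001, 1.469]
force: [-0.1, 0.3, -3.6]
opening: 0.137
tcp [ 0.4678 -0.1738  0.1964] yaw 84.19 shift [-2.  -2.  26.4] turn -0.31 F [-0.13  0.3  -3.62] op 0.137 t 8.45
```

View pics/w5.png

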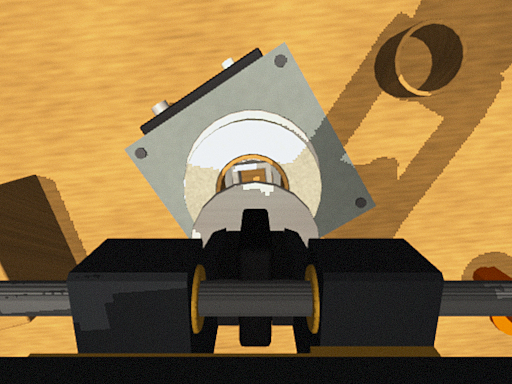

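View pics/s5.png

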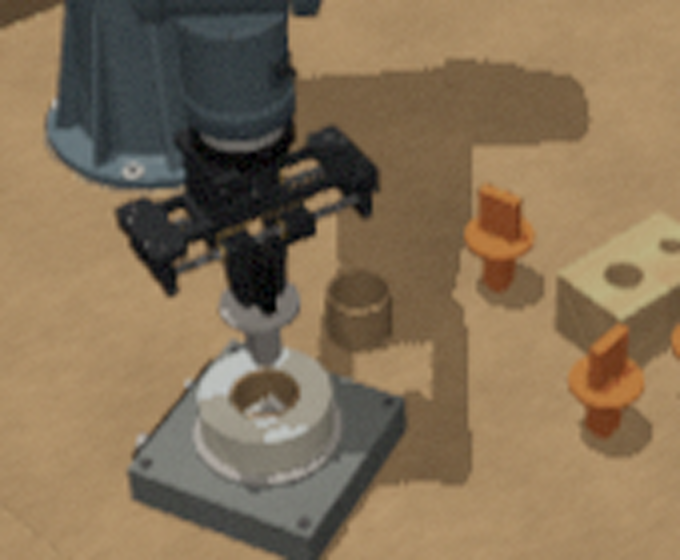

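View pics/t5.png

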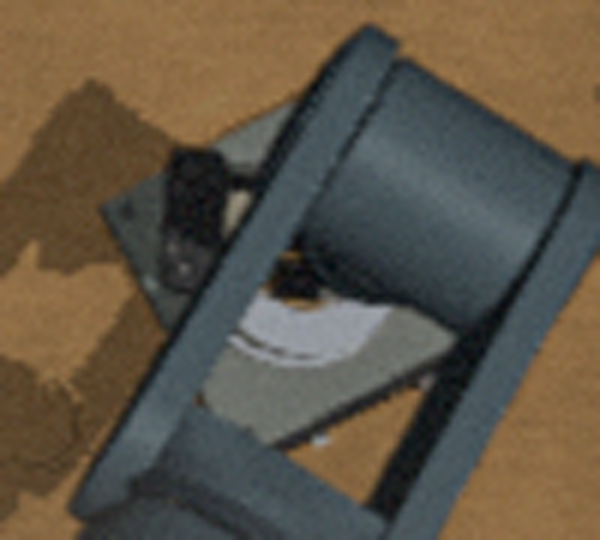

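The wrist view shows the flange's front arc at about (255,182), with the hub hole behind it. I fit that arc with its known radius to find the spindle's in-hand offset.

```bash
python3 - <<'E'
from h import *
from scipy.optimize import least_squares
f=load("w5");P=cloud(f);z=P[:,:,2]
for lo,hi in((.182,.199),):
    m=((z>lo)&(z<hi)).astype(np.uint8);m[:170]=0;m[250:]=0;m[:,:185]=0;m[:,325:]=0
    pts=[]
    for u in range(196,317):
        r=np.where(m[:,u])[0]
        if len(r)>2 and r[0]<232: pts.append(ray(f,u,r[0]-.5,.1907)[:2]*1000)
    p=np.array(pts);print(len(p),z[200:215,215:230].mean(),z[200:215,280:295].mean())
    s=least_squares(lambda c:np.hypot(*(p-c).T)-32,[468,-174],loss='soft_l1');print(s.x,np.std(s.fun))
    s=least_squares(lambda c:np.hypot(*(p-c[:2]).T)-c[2],[468,-174,32],loss='soft_l1');print(s.x)
print("tcp .4678,-.1738")
cv2.imwrite("pics/w5z.png",cv2.resize(f["image"][140:260,180:330,::-1],None,fx=5,fy=5,interpolation=cv2.INTER_CUBIC))
E
```

```text
121 0.18938083713573797 0.1894128642573341
[ 468.56018898 -174.28717272] 0.32887716711296955
[ 466.92620691 -174.0486416    30.56838692]
tcp .4678,-.1738
```

View pics/w5z.png

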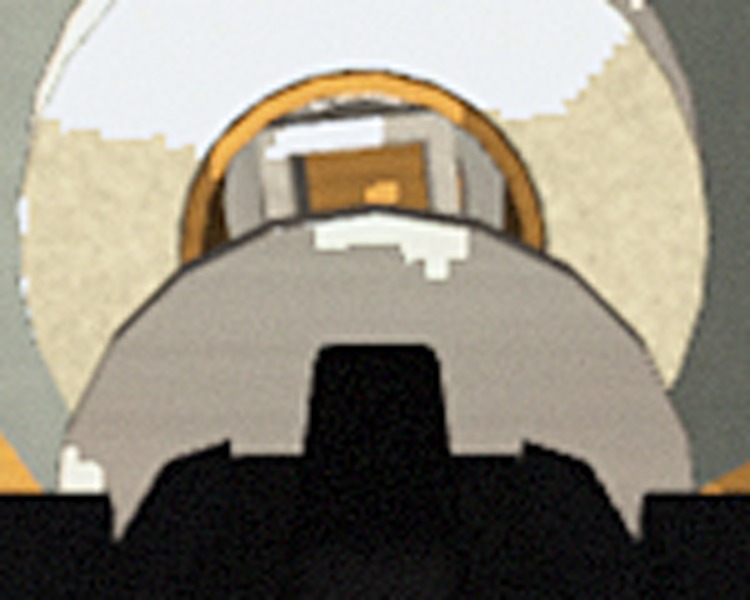

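The in-hand offset is about (+0.7,-0.5) mm, in agreement with the grasp estimate. I lower into the core and stop above the hub mouth.

```bash
python3 -m handwheel '[[-1,-1,5,0,0],[-2,-2,15,0,0],[-2,-2,30,0,0],[-2,-2,45,0,0],[-2,-2,54,0,0],[-2,-2,56,0,0],[-2,-2,56,0,0],[-2,-2,56,0,0],[-2,-2,56,0,0]]'
python3 - <<'E'
from h import *
from station import bot
go(bot.observe(),.4657,-.1753,.132,84.5)
f=bot.grab_frame("scene");cv2.imwrite("pics/s6.png",cv2.resize(f["image"][120:260,140:310,::-1],None,fx=4,fy=4,interpolation=cv2.INTER_CUBIC))
E
```

```text
time: 9.5
tcp_pos: [0.4661, -0.1772, 0.1415]
eef_rot: [3.14, 0.001, 1.468]
force: [-0.3, 0.2, -4.5]
opening: 0.137
tcp [ 0.4661 -0.1772  0.1415] yaw 84.12 shift [ 1.8 -0.6  9.5] turn -0.38 F [-0.33  0.19 -4.49] op 0.137 t 9.5
```

View pics/s6.png

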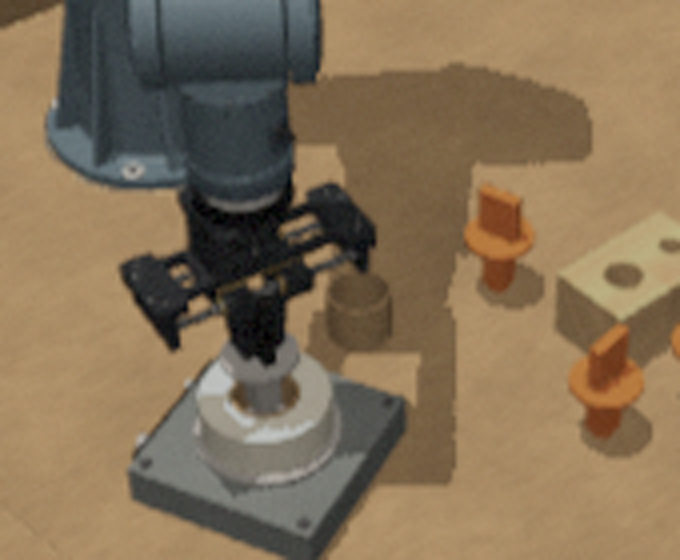

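```bash
python3 -m handwheel '[[2,-0.5,5,0,0],[2,-0.5,5,0,0],[2,-0.5,5,0,0],[2,-0.5,5,0,0]]'
python3 - <<'E'
from h import *
from station import bot
go(bot.observe(),.4657,-.1753,.132,84.5)
E
```

```text
time: 9.95
tcp_pos: [0.4653, -0.1748, 0.1357]
eef_rot: [3.142, 0.0, 1.468]
force: [0.4, -0.4, -3.6]
opening: 0.132
tcp [ 0.4653 -0.1748  0.1357] yaw 84.12 shift [-0.5  0.4  3.7] turn -0.38 F [ 0.37 -0.4  -3.59] op 0.132 t 9.95
```

Within 0.5 mm. I now lower about 1 mm per row, feeling for contact.

```bash
python3 -m handwheel '[[-0.5,0.4,2,0,0],[-0.5,0.4,4,0,0],[-0.5,0.4,5,0,0],[-0.5,0.4,5,0,0],[-0.5,0.4,5,0,0]]'; python3 -m handwheel '[[0,0,1,0,0],[0,0,2,0,0],[0,0,2,0,0],[0,0,2,0,0]]'
```

```text
time: 10.45
tcp_pos: [0.4657, -0.1753, 0.1307]
eef_rot: [-3.142, -0.0, 1.468]
force: [0.1, 0.9, -3.2]
opening: 0.134
time: 10.85
tcp_pos: [0.4656, -0.1753, 0.1287]
eef_rot: [-3.142, -0.0, 1.468]
force: [-0.1, 0.1, -3.5]
opening: 0.131
```

```bash
python3 -m handwheel '[[0,0,1,0,0],[0,0,2,0,0],[0,0,2,0,0],[0,0,2,0,0]]'; python3 -m handwheel '[[0,0,0.5,0,0],[0,0,1,0,0],[0,0,1.5,0,0],[0,0,1.5,0,0],[0,0,1.5,0,0]]'
```

```text
time: 11.25
tcp_pos: [0.4656, -0.1753, 0.1267]
eef_rot: [-3.141, -0.0, 1.468]
force: [-0.2, 0.2, -3.3]
opening: 0.137
time: 11.75
tcp_pos: [0.4657, -0.1753, 0.1252]
eef_rot: [-3.142, -0.0, 1.468]
force: [0.2, -0.1, -3.4]
opening: 0.132
```

```bash
python3 -m handwheel '[[0,0,0.5,0,0],[0,0,1,0,0],[0,0,1,0,0],[0,0,1,0,0]]'
```

```text
time: 12.15
tcp_pos: [0.4657, -0.1753, 0.1242]
eef_rot: [-3.142, -0.0, 1.468]
force: [-0.2, 0.5, -3.9]
opening: 0.137
```

```bash
python3 -m handwheel '[[0,0,0.4,0,0],[0,0,0.4,0,0],[0,0,0.4,0,0]]';python3 -m handwheel '[[0,0,0.4,0,0],[0,0,0.4,0,0],[0,0,0.4,0,0]]'
```

```text
time: 12.45
tcp_pos: [0.4657, -0.1753, 0.1238]
eef_rot: [-3.142, -0.0, 1.468]
force: [-0.6, -0.1, -3.8]
opening: 0.135
time: 12.75
tcp_pos: [0.4657, -0.1754, 0.1236]
eef_rot: [3.141, 0.0, 1.468]
force: [-1.0, -0.7, -2.6]
opening: 0.135
```

```bash
python3 -m handwheel '[[0,0,0.4,0,0],[0,0,0.4,0,0],[0,0,0.4,0,0]]'
```

```text
time: 13.05
tcp_pos: [0.4658, -0.1754, 0.1232]
eef_rot: [3.141, 0.0, 1.468]
force: [0.5, -0.2, 0.2]
opening: 0.138
```

Contact comes at exactly the expected depth, with the shank on the rim at about 4 N. I turn towards the match under light pressure.

```bash
python3 -m handwheel '[[0,0,0.3,-0.5,0],[0,0,0.3,-1,0],[0,0,0.3,-1.5,0],[0,0,0.3,-2,0],[0,0,0.3,-2,0]]';python3 - <<'E'
from station import bot
print(bot.observe()["wrist_torque"])
E
```

```text
time: 13.55
tcp_pos: [0.4655, -0.1754, 0.1224]
eef_rot: [-3.141, 0.0, 1.503]
force: [0.6, -2.5, -4.2]
opening: 0.133
[-0.27170633 -0.03247612  0.01134136]
```

```bash
python3 -m handwheel '[[0,0,0.3,-0.5,0],[0,0,0.3,-1,0],[0,0,0.3,-1.5,0],[0,0,0.3,-2,0],[0,0,0.3,-2,0]]';python3 - <<'E'
from station import bot
print(bot.observe()["wrist_torque"])
E
```

```text
time: 14.05
tcp_pos: [0.4657, -0.1753, 0.1224]
eef_rot: [-3.142, -0.0, 1.538]
force: [0.9, -1.1, -3.9]
opening: 0.134
[-0.22939341 -0.08535769 -0.01533208]
```

The vertical push has vanished, so it looks engaged. I lower a little to confirm.

```bash
python3 -m handwheel '[[0,0,0.5,0,0],[0,0,1,0,0],[0,0,1,0,0]]'
```

```text
time: 14.35
tcp_pos: [0.4656, -0.1753, 0.1213]
eef_rot: [-3.141, -0.0, 1.538]
force: [0.6, -0.3, -2.9]
opening: 0.135
```

```bash
python3 -m handwheel '[[0,0,0.5,0,0],[0,0,1,0,0],[0,0,1,0,0],[0,0,1,0,0]]';python3 - <<'E'
from station import bot
print(bot.observe()["wrist_torque"])
E
```

```text
time: 14.75
tcp_pos: [0.4656, -0.1753, 0.1203]
eef_rot: [-3.142, -0.0, 1.538]
force: [0.0, -1.2, -4.3]
opening: 0.133
[-0.21052735 -0.03428457  0.02793007]
```

It is in, 11 mm deep with no push. I lower on in small stages.

```bash
python3 -m handwheel '[[0,0,1,0,0],[0,0,2,0,0],[0,0,3,0,0],[0,0,4,0,0],[0,0,4,0,0]]'
```

```text
time: 15.25
tcp_pos: [0.4656, -0.1753, 0.1162]
eef_rot: [-3.141, -0.0, 1.538]
force: [-0.0, -1.1, -4.7]
opening: 0.135
```

```bash
python3 -m handwheel '[[0,0,1,0,0],[0,0,2,0,0],[0,0,3,0,0],[0,0,4,0,0],[0,0,5,0,0],[0,0,6,0,0],[0,0,6,0,0]]'
```

```text
time: 15.95
tcp_pos: [0.4656, -0.1753, 0.1102]
eef_rot: [-3.141, -0.0, 1.538]
force: [0.1, -1.6, -4.2]
opening: 0.132
```

```bash
python3 -m handwheel '[[0,0,1,0,0],[0,0,2,0,0],[0,0,3,0,0],[0,0,4,0,0],[0,0,5,0,0],[0,0,6,0,0],[0,0,6,0,0]]'
```

```text
time: 16.65
tcp_pos: [0.4656, -0.1754, 0.1042]
eef_rot: [-3.141, 0.0, 1.538]
force: [0.8, -1.2, -4.4]
opening: 0.131
```

```bash
python3 -m handwheel '[[0,0,1,0,0],[0,0,2,0,0],[0,0,3,0,0],[0,0,3.5,0,0],[0,0,3.5,0,0],[0,0,3.5,0,0]]'
```

```text
time: 17.25
tcp_pos: [0.4657, -0.1753, 0.1008]
eef_rot: [-3.142, 0.0, 1.538]
force: [-0.0, -2.3, -5.3]
opening: 0.129
```

```bash
python3 -m handwheel '[[0,0,0.5,0,0],[0,0,0.5,0,0],[0,0,0.5,0,0]]';python3 -m handwheel '[[0,0,0.4,0,0],[0,0,0.4,0,0],[0,0,0.4,0,0]]'
```

```text
time: 17.55
tcp_pos: [0.4657, -0.1753, 0.1004]
eef_rot: [-3.142, 0.0, 1.538]
force: [0.2, -2.5, -3.3]
opening: 0.136
time: 17.85
tcp_pos: [0.4657, -0.1754, 0.1001]
eef_rot: [3.141, 0.0, 1.538]
force: [1.2, -1.6, -2.1]
opening: 0.131
```

```bash
python3 -m handwheel '[[0,0,0.4,0,0],[0,0,0.4,0,0],[0,0,0.4,0,0]]'
```

```text
time: 18.15
tcp_pos: [0.4657, -0.1754, 0.0997]
eef_rot: [3.141, 0.0, 1.538]
force: [0.2, -1.8, -2.3]
opening: 0.138
```

```bash
python3 -m handwheel '[[0,0,0.4,0,0],[0,0,0.4,0,0],[0,0,0.4,0,0]]'
```

```text
time: 18.45
tcp_pos: [0.4658, -0.1754, 0.0997]
eef_rot: [3.141, 0.0, 1.538]
force: [-3.2, -1.0, 4.7]
opening: 0.133
```

It is seated on the roll at the predicted height (TCP 0.0997), with about 8 N of push. I release, then look before retreating.

```bash
python3 -m handwheel '[[0,0,-0.4,0,0],[0,0,-0.4,0,0.3],[0,0,-0.4,0,0.5],[0,0,-0.4,0,0.7],[0,0,-0.4,0,0.7],[0,0,-0.4,0,0.7],[0,0,-0.4,0,0.7],[0,0,-0.4,0,0.7]]'
```

```text
time: 19.25
tcp_pos: [0.4657, -0.1753, 0.0996]
eef_rot: [3.142, -0.0, 1.538]
force: [-0.6, -0.1, 1.0]
opening: 0.698
```

```bash
python3 -m handwheel '[[0,0,-5,0,0.7],[0,0,-20,0,0.7],[0,0,-45,0,0.7],[0,0,-75,0,0.7],[0,0,-105,0,0.7],[0,0,-125,0,0.7],[0,0,-130,0,0.7],[0,0,-130,0,0.7],[0,0,-130,0,0.7]]'
python3 - <<'E'
from h import *
from station import bot
f=bot.grab_frame("wrist");np.savez("pics/w9.npz",**f);cv2.imwrite("pics/w9.png",f["image"][:,:,::-1])
P=cloud(f);z=P[:,:,2];p=P[100:300,150:360].reshape(-1,3)
q=p[abs(p[:,2]-.118)>0];
for lo,hi in((.135,.15),(.09,.1),(.08,.0905)):
    k=p[(p[:,2]>lo)&(p[:,2]<hi)];print(lo,len(k),np.median(k,0).round(4))
k=p[(p[:,2]>.132)&(p[:,2]<.152)];print(cv2.minAreaRect((k[:,:2]*1000).astype(np.float32)))
f=bot.grab_frame("scene");cv2.imwrite("pics/s9.png",cv2.resize(f["image"][120:260,140:310,::-1],None,fx=4,fy=4,interpolation=cv2.INTER_CUBIC))
go(bot.observe(),.4657,-.1753,.2)
E
```

```text
time: 20.15
tcp_pos: [0.4651, -0.1749, 0.2284]
eef_rot: [-3.14, -0.001, 1.538]
force: [-0.1, 0.0, 0.0]
opening: 0.701
0.135 844 [ 0.4659 -0.1761  0.1405]
0.09 3200 [ 0.4642 -0.1746  0.0928]
0.08 7424 [ 0.4583 -0.1764  0.0867]
((467.3204650878906, -176.24647521972656), (11.21738052368164, 40.463050842285156), 88.27151489257812)
tcp [ 0.4649 -0.1748  0.2281] yaw 88.12 shift [-0.5  0.9 28.1] turn 0 F [ 0.39  0.08 -0.46] op 0.702 t 20.25
```

View pics/w9.png

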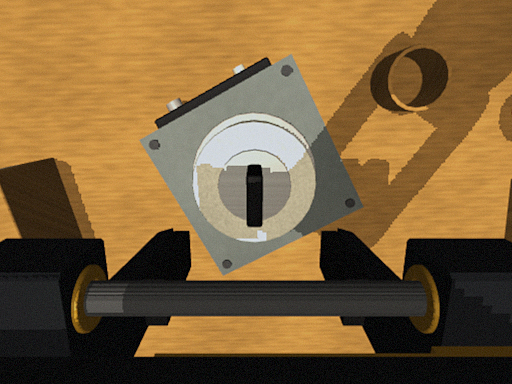

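View pics/s9.png

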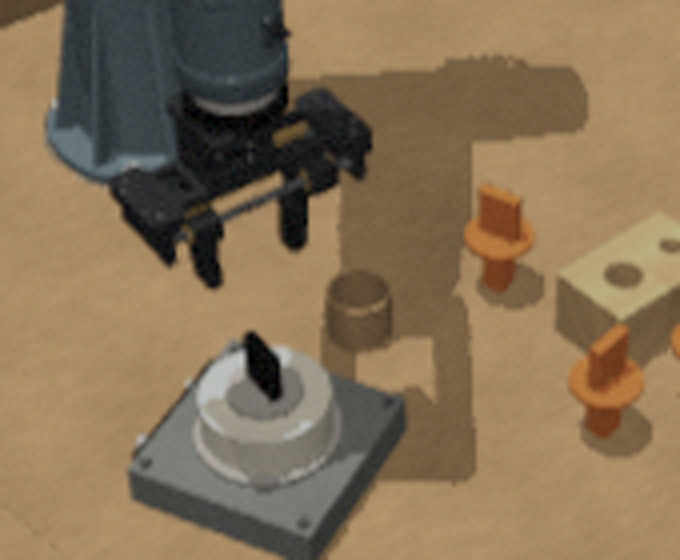

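The spindle stands upright with its flange flat on the roll. Grip top, flange and roll top all read a uniform 1.2 to 1.5 mm below their expected heights, which is camera bias.

```bash
python3 -c "
from station import bot
print(bot.job_done())"
```

```text
the job is handed in; nothing more can be done
None
```

The spindle is seated in the drive hub with its flange on the label roll, released, and the job is handed in. It took about 20 s of the 64 s allowed.

- **Insertion:** I lowered it through the roll core until the shank met the hub rim at about 4 N. Turning it about 4° under light pressure made it drop in. I then lowered it in small steps until the flange met the roll, with at most about 9 N (under 1 kg) of push by the wrist force readings.
- **Final checks:** The gripper stopped at 0.0997 m, which was the predicted fully-home height. The final pictures show the spindle upright and about 1 mm from the measured hub axis, with the flange flat on the roll. The fingers are open and about 85 mm above the grip, and the wrist force is about zero.
- **Small disagreement:** The camera put the grip top, flange and roll top 1.2 to 1.5 mm lower than expected, all by about the same amount. That is within the stated 2 mm calibration, so I took it as camera bias.
- **Other things on the bench:** The robot made no contact with them. The final pictures cover the area around the rewinder and stand; I did not re-measure the clipboard, carton or spare core against their starting positions.

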